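Rebuild a boiler's filter carrier

TASK

Rebuild the boiler's filter carrier: lower the sleeve (the taller, narrower ring with the wide bore) down the stepped post until it sits fully home on the floor plate, then lower the collar (the flatter, broader ring with the narrow bore) down the post until it sits fully home on top of the sleeve; do not let either of them drop. Then raise both hinged side panels so that they stand upright and make a box around the rings, let go, and leave the mug, bottle and screwdriver where they are.

Things in the scene. Friction and masses are not known exactly. Their poses are not given: they have to be found in the camera images.
- carrier: Filter carrier, fixed to the worktop: a plinth with a sheet-steel floor plate 150 mm (x) by 130 mm (y), top face 30 mm above the worktop; fixed end walls 35 mm high and 3 mm thick along its two x edges; a hinged side panel on each y edge. Origin: centre of its underside on the worktop. z up; its y points to the left panel.
- post_foot (a point): Foot of the carrier's fixed upright steel post, on its axis, at the floor plate's top face (30 mm above the worktop); axes as the carrier's. The post is stepped: 32 mm in diameter for the lowest 26 mm, tapering to 18 mm at 34 mm, 18 mm up to 64 mm, then a tapered nose to 10 mm at its top, 72 mm above the floor plate.
- sleeve: The sleeve: black plastic ring, 56 mm outside diameter, 40 mm high, through bore 35 mm (it fits over the post's thick lower part), about 120 g. Loose, stands on the worktop with its axis upright. Origin: on its axis at its underside; z is its axis. Once home its origin is at post_foot.
- collar: The collar: black plastic ring, 64 mm outside diameter, 28 mm high, through bore 21 mm (it fits only the post's thin upper part), about 120 g. Loose, lies on the worktop with its axis upright. Origin: on its axis at its underside; z is its axis. Once home its origin is 40 mm above post_foot.
- panel_left (a joint): hinge of the carrier's left side panel (+y side): 0 = lying flat outwards, grows as it rises, 1.57 = upright, where it meets its stop. It starts between 0 and 0.3. A stiff friction hinge (0.16 N m; the panel weighs 150 g): the panel stays at any angle it is left at.
- panel_left_hinge (a point): middle of the left panel's hinge line, on the carrier's +y edge, 65 mm from the post's axis and level with the carrier's floor plate, 30 mm above the worktop. The hinge line runs along the carrier's x.
- panel_left_edge (a point): middle of the left panel's free edge: a round steel bar 10 mm thick, 130 mm long, parallel to the hinge and 90 mm from it. The 3 mm sheet panel has a hand opening behind the bar, 106 mm along it and from 37 to 85 mm from the hinge: from above, one finger goes through the opening, the other outside the bar. Moves with the panel.
- panel_right (a joint): hinge of the carrier's right side panel (-y side): 0 = lying flat outwards, grows as it rises, 1.57 = upright, where it meets its stop. It starts between 0 and 0.3. A stiff friction hinge (0.16 N m; the panel weighs 150 g): the panel stays at any angle it is left at.
- panel_right_hinge (a point): middle of the right panel's hinge line, on the carrier's -y edge, 65 mm from the post's axis and level with the carrier's floor plate, 30 mm above the worktop. The hinge line runs along the carrier's x.
- panel_right_edge (a point): middle of the right panel's free edge: a round steel bar 10 mm thick, 130 mm long, parallel to the hinge and 90 mm from it. The 3 mm sheet panel has a hand opening behind the bar, 106 mm along it and from 37 to 85 mm from the hinge: from above, one finger goes through the opening, the other outside the bar. Moves with the panel.
- mug: Bystander: white mug with a side handle, 80 mm across, 90 mm high, loose. Origin: centre of its underside.
- bottle: Bystander: white plastic bottle with a black cap, 66 mm across, 170 mm high, loose, upright. Origin: centre of its underside.
- screwdriver: Bystander: black-handled screwdriver, 200 mm long, lying on the worktop beyond the carrier, loose. Origin: on its underside, mid-length; x along it towards the tip.
Not all that is in view belongs to the job. What is shaped like the collar but yellow is not meant. Leave any orange look-alike of the sleeve alone.

How it is judged (in metres and radians):
On the way, in this order (a step that is already met when the one before it is completed fails the run):
1. the sleeve is fully home on the floor plate around the post, released (horizontal distance between sleeve and post_foot below 0.006 m and z of sleeve in the frame of post_foot below 0.003 m and angle between sleeve's own z axis and vertical below 0.08 rad and contact force between the fingers and sleeve below 0.1 N), for 0.2 s.
2. the collar is fully home on top of the sleeve, released (horizontal distance between each of sleeve, collar and post_foot below 0.006 m and z of sleeve in the frame of post_foot below 0.003 m and angle between each of sleeve, collar's own z axis and vertical below 0.08 rad and z of collar in the frame of post_foot between 0.036 and 0.0435 m and contact force between the fingers and collar below 0.1 N), for 0.2 s.
3. both side panels stand upright (value of joint each of panel_left, panel_right above 1.42 rad), for 0.2 s.
At the end, for the whole second after the job is handed in: Sleeve within 3 mm of the floor plate and collar 36 to 43.5 mm above it on the sleeve, both within 6 mm of the post axis, tilted under 0.08 rad, at rest, released; both panels above 1.42 rad (stop at 1.57) (all of step 2 and all of step 3 and linear speed of each of sleeve, collar below 0.02 m/s and contact force between the fingers and sleeve below 0.1 N); the robot touches nothing.
It fails at once if the sleeve is let drop down the post (faster than 0.6 m/s while on the post's axis) instead of being lowered (horizontal distance between sleeve and post_foot below 0.012 m and z of sleeve in the frame of post_foot below 0.075 m and linear speed of sleeve above 0.6 m/s).
It fails at once if the collar is let drop down the post (faster than 0.6 m/s while on the post's axis) instead of being lowered (horizontal distance between collar and post_foot below 0.012 m and z of collar in the frame of post_foot below 0.075 m and linear speed of collar above 0.6 m/s).
It fails at once if the mug is disturbed (moved more than 30 mm) (distance of mug from where it was at the start of the episode above 0.03 m).
It fails at once if the bottle is disturbed (moved more than 30 mm) (distance of bottle from where it was at the start of the episode above 0.03 m).
It fails at once if the screwdriver is disturbed (moved more than 30 mm) (distance of screwdriver from where it was at the start of the episode above 0.03 m).
It also fails if it takes over 72 s, if anything falls off the work surface, if the arm or the gripper's body presses on something with over 40 N, if the wrist force passes 120 N, or if a joint passes its speed limit or range.

ROBOT

A 6-joint arm with a two-finger parallel gripper is mounted at the origin on the work surface. World frame = base frame: x ahead of the robot, y to its left, z up, the work surface at z = 0. Lengths are in mm, angles in rad, forces in N, time in s.
With the tool pointing down it reaches from about 350 to 875 mm from the base axis. Payload 4.2 kg.
Tool frame: the origin (TCP) lies at the very end of the fingers, on their centre line; the grasp point (between the pads) lies 19 mm behind it; z points along the fingers, y is the line along which they close (so a half turn about z gives the same grasp; the last joint's range is limited). The gripper opens to 85 mm and grips with 20 to 120 N. Pads are 22 mm wide; open, the fingers measure 114 mm over their backs; the gripper's body (76 mm by 85 mm) begins 54 mm behind the grasp point. The pads swing forward as they close: fully open they stand 13 mm farther back than shut.
Start: joints at [-1.052, 0.385, 0.008, 0, -1.194, -0.259], TCP at [160.571, -604, 231.312] pointing down, gripper open.
Joint ranges: [-3.14, 3.14], [-1.21, 2.06], [-1.07, 1.41], [-3.16, 2.05], [-2.99, -0.16], [-3.1, 3.1]. Speed limits (rad/s): [2.79, 2.79, 3.14, 3.14, 3.14, 3.14].

INTERFACE

Orientations are given as a unit quaternion [x, y, z, w].
In Python, from bench import read_state, get_image, get_calibration, job_done gives the robot as it stands.
- The arm moves only by the shell command python3 -m creep 'ROWS'. ROWS is a JSON object of lists of equal length, an entry for each row: "translation": the shift along the world's x, y, z in cm, a list of three; "delta_rot": the turn, a rotation vector about the world's x, y, z in degrees, a list of three; "hand": the finger opening in cm, from 0 to 8.54. A call has 1 to 8 rows; each row is the pose to reach, as a shift and turn from the pose commanded when the call began; what a row does not reach only later rows make up. A row lasts 1/8 s, in which the tool goes at most 62.5 mm and 10.7 degrees, less where a joint would pass 70% of its speed; a pose out of reach is approached as far as the arm can. A call with a gripper value outside its range is refused whole. The fingers move at their own pace and stop on an object; the grip force is fixed at half the most. Time passes only in rows, so rows that repeat a pose let the fingers close. It gives the time, the measured TCP pose, the force, the opening and the grip force at its end, in the units of the state.
- read_state(): the state, without advancing time (a new reading comes with each control period).
- get_image(name): name is "scene" or "side" or "wrist"; returns (picture, depth): 400x640x3 uint8, red, green, blue; 400x640 float32, mm along the optical axis (not along the pixel's ray), 0 where there is no reading.
- get_calibration(name): a dict with "intrinsics" (3x3 intrinsics, pixels), "dist" ([k1, k2, p1, p2, k3] as OpenCV has them; the pictures are not rectified), "xyz" and "attitude" of the camera in the world. Camera axes: x right, y down, z forward; pixel columns grow to the right and rows downward; lengths in mm; the calibration is good to about 2 mm. A picture is of the moment at which its call begins: read the wrist's pose just before it. get_calibration takes no time and is no camera call; for the wrist camera it gives the pose at the moment of the call.
- job_done(): hands the job in; it is judged then, once.
The state is a dict: "clock": time; "joints": joint angles; "joint_vel": joint speeds; "joint_efforts": joint torques, N m; "position": TCP position; "ee_rot": TCP orientation; "contact_force": force on the tool from outside, world axes, zero at the start; "wrist_torque": the same for the moment, N m; "gripper_width": finger opening in mm; "grasp_force": force on a finger pad.
Only numpy, scipy, OpenCV 4.12 (cv2) and the standard library are available. Lean on these libraries where they do the work, as an engineer would, in place of code of your own. Each camera call takes 0.05 s, during which the arm holds its last target. There are 200 camera calls.

## Working session

There is one attempt and no reset: what is moved stays moved. The work goes in short steps, Python scripts to look and compute and a shell command to move; the robot and the scene stay as the last step left them, time stands still between calls to the robot, and variables do not carry over. Pictures are saved under pics/ and viewed, at most 13 in all, crops included, and the job is handed in when it is done.

```bash
mkdir -p pics; cat > h.py <<'E'
import numpy as np, cv2
from scipy.spatial.transform import Rotation as R
from bench import *
def cloud(name):
    c=get_calibration(name); im,d=get_image(name)
    K=np.array(c["intrinsics"],float); D=np.array(c["dist"],float)
    v,u=np.mgrid[0:400,0:640]
    p=cv2.undistortPoints(np.stack([u,v],-1).reshape(-1,1,2).astype(np.float64),K,D).reshape(400,640,2)
    P=np.dstack([p*d[...,None],d])
    a=np.array(c["attitude"],float)
    Rm=R.from_quat(a).as_matrix() if a.size==4 else a.reshape(3,3)
    W=P@Rm.T+np.array(c["xyz"]); W[d==0]=np.nan
    return im,W
E
python3 - <<'E'
from h import *
print(read_state()); 
for n in("scene","side"):
    print(get_calibration(n)); im,W=cloud(n); np.savez(''+n,im=im,W=W); cv2.imwrite(f'pics/{n}0.png',im[...,::-1])
E
```

```text
{'clock': 0.0, 'joints': array([-1.05240269e+00,  3.85551257e-01,  6.62491944e-03, -4.98416025e-04,
       -1.19400531e+00, -2.58634231e-01]), 'joint_vel': array([ 1.94477361e-03,  4.87338532e-05,  8.26018580e-04, -1.14348278e-03,
        5.79620103e-05, -6.31570658e-04]), 'joint_efforts': array([ 7.73041429e-04, -3.92287803e+01,  1.88401437e+01,  4.18627962e+00,
       -4.70506478e-03,  6.19253257e-06]), 'position': array([ 160.41741204, -603.45499259,  230.22451911]), 'ee_rot': array([-1.29423616e-01,  9.91588793e-01,  1.07583313e-03, -1.90078005e-04]), 'contact_force': array([-0.05300888,  0.35314866,  0.51655966]), 'wrist_torque': array([-0.00748977,  0.01813573,  0.06121383]), 'grasp_force': 0.0, 'gripper_width': 85.62091708340665}
{'intrinsics': array([[497.11419144,   0.        , 317.99748184],
       [  0.        , 497.11419144, 199.48150605],
       [  0.        ,   0.        ,   1.        ]]), 'dist': array([-0.11023618,  0.        ,  0.        ,  0.        ,  0.        ]), 'xyz': array([1661.53075313, -383.27663775,  824.24001307]), 'attitude': array([ 0.74528039,  0.47437023, -0.26056346, -0.38940558])}
{'intrinsics': array([[403.89208876,   0.        , 323.77016596],
       [  0.        , 403.89208876, 203.99216253],
       [  0.        ,   0.        ,   1.        ]]), 'dist': array([-0.01406659,  0.        ,  0.        ,  0.        ,  0.        ]), 'xyz': array([286.30697033, 811.341758  , 661.12224379]), 'attitude': array([-0.18228053,  0.87724885, -0.4366055 ,  0.08114119])}
```

View pics/scene0.png

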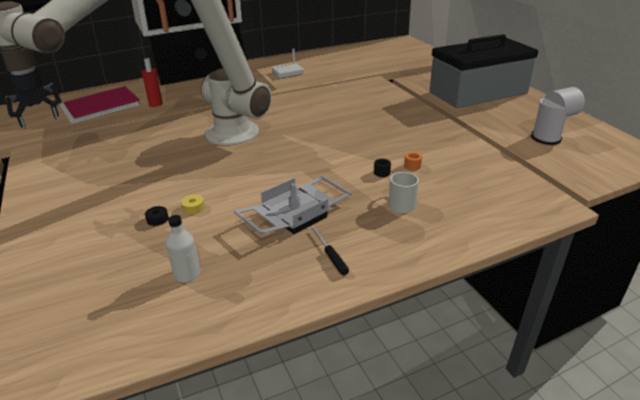

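View pics/side0.png

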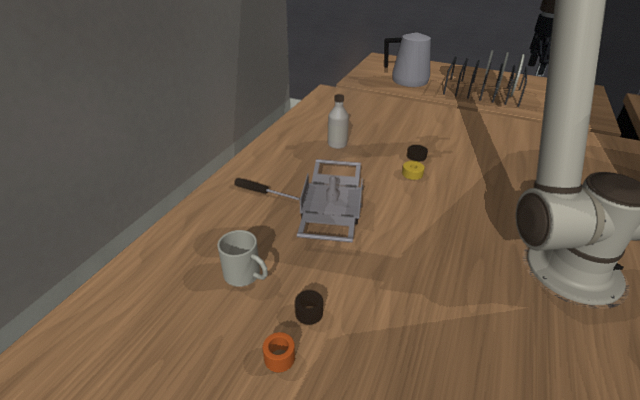

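The black sleeve is at scene (382,168) / side (309,307) and the black collar at scene (156,215) / side (417,153). The carrier is at scene (293,205) / side (333,200). The mug is close to the sleeve, the yellow ring is beside the collar, and the bottle is beyond it.

```bash
python3 - <<'E'
from h import *
S=np.load('scene.npz');D=np.load('side.npz')
def reg(Z,u0,u1,v0,v1,zmin=8):
    W=Z['W'][v0:v1,u0:u1].reshape(-1,3);C=Z['im'][v0:v1,u0:u1].reshape(-1,3).astype(float)
    k=np.isfinite(W[:,0])&(W[:,2]>zmin); return W[k],C[k]
def fit(n,W,top):
    k=abs(W[:,2]-top)<4
    P=W[k]
    (x,y),r=cv2.minEnclosingCircle(P[:,:2].astype(np.float32)); print(n,k.sum(),'circ',x,y,r,'mean',P.mean(0),'zmax',W[:,2].max())
def ext(n,W): print(n,np.percentile(W,[1,50,99],axis=0).round(0).tolist())
for nm,Z,b,t in [('sleeve side',D,(288,330,285,328),40),('sleeve scene',S,(370,394,155,182),40),('collar side',D,(402,432,140,162),28),('collar scene',S,(142,171,203,226),28)]:
    W,C=reg(Z,*b); k=C.max(1)<70; fit(nm,W[k],t); ext(nm,W[k])
for nm,Z,b in [('mug',D,(215,270,228,288)),('bottle',S,(165,202,213,283)),('yellow',D,(400,427,160,182)),('orange',D,(260,298,330,372)),('carrier side',D,(295,368,155,243)),('carrier scene',S,(232,355,172,234))]:
    W,C=reg(Z,*b);ext(nm,W)
# carrier: colour grey pixels
for nm,Z,b in [('cs',D,(295,368,155,243)),('csc',S,(232,355,172,234))]:
    W,C=reg(Z,*b,zmin=15); 
    (c,s,a)=cv2.minAreaRect(W[:,:2].astype(np.float32)); print(nm,c,s,a)
    P=W[W[:,2]>80]; print(' post',len(P),P.mean(0) if len(P) else 0,W[:,2].max())
    h=W[(W[:,2]>26)&(W[:,2]<34)];print(cv2.minAreaRect(h[:,:2].astype(np.float32)))
big=np.vstack([cv2.resize(D['im'][145:255,270:390],None,fx=5,fy=5,interpolation=2)[...,::-1]])
cv2.imwrite('pics/c1.png',big)
E
```

```text
sleeve side 337 circ 502.24658203125 352.48419189453125 27.41660499572754 mean [500.89208024 353.55131738  40.03628472] zmax 43.32944960674763
sleeve side [[475.0, 327.0, 9.0], [500.0, 360.0, 34.0], [526.0, 379.0, 43.0]]
sleeve scene 84 circ 504.38134765625 348.5409851074219 27.795265197753906 mean [506.16261649 347.89519576  39.73513631] zmax 44.49314837364466
sleeve scene [[478.0, 321.0, 9.0], [515.0, 344.0, 31.0], [530.0, 371.0, 44.0]]
collar side 149 circ 443.44012451171875 -346.27947998046875 33.8226203918457 mean [ 442.0684734  -344.35024825   26.79809556] zmax 29.999488748171643
collar side [[412.0, -376.0, 9.0], [441.0, -332.0, 26.0], [471.0, -313.0, 30.0]]
collar scene 211 circ 444.8498840332031 -348.331298828125 30.850915908813477 mean [ 446.23705592 -348.49118619   27.86419052] zmax 172.79382201127146
collar scene [[417.0, -377.0, 8.0], [458.0, -346.0, 27.0], [711.0, -320.0, 170.0]]
mug [[612.0, 274.0, 10.0], [675.0, 324.0, 60.0], [721.0, 352.0, 92.0]]
bottle [[461.0, -352.0, 9.0], [725.0, -321.0, 90.0], [737.0, -288.0, 171.0]]
yellow [[401.0, -271.0, 9.0], [430.0, -226.0, 25.0], [462.0, -206.0, 30.0]]
orange [[483.0, 437.0, 9.0], [508.0, 467.0, 37.0], [535.0, 490.0, 42.0]]
carrier side [[496.0, -139.0, 28.0], [586.0, 29.0, 33.0], [683.0, 179.0, 93.0]]
carrier scene [[497.0, -142.0, 10.0], [596.0, 7.0, 35.0], [687.0, 171.0, 91.0]]
cs (600.9094848632812, 21.196395874023438) (176.63037109375, 317.2200012207031) 15.697165489196777
 post 64 [589.3702067   19.69041583  93.05124196] 105.11879870395967
((580.9617919921875, 52.01605224609375), (148.70166015625, 243.8148651123047), 15.1482572555542)
csc (609.9510498046875, 21.485321044921875) (201.97274780273438, 317.6043701171875) 15.874537467956543
 post 54 [593.20559232  14.49995873  92.7289852 ] 103.35573358264458
((576.9376220703125, 51.983070373535156), (155.6138916015625, 239.91200256347656), 16.137052536010742)
```

View pics/c1.png

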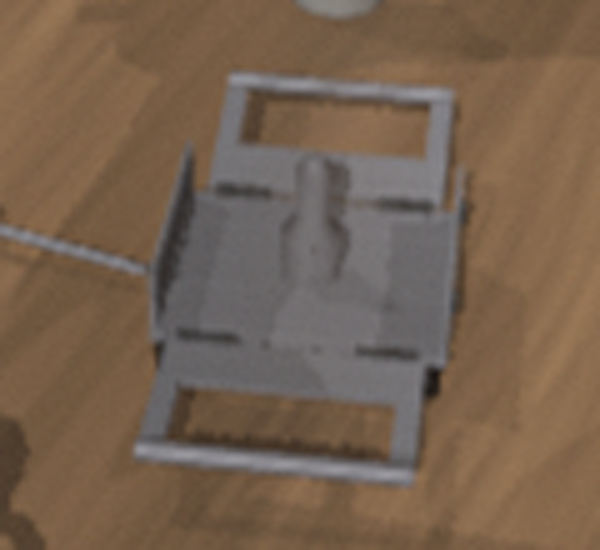

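```bash
python3 -m creep '{"translation":[[2,2,1],[6,6,3],[10,10,5],[15,15,7],[20,19,7],[24,23,7],[28,27,7],[29,28,7]],"delta_rot":[[0,0,0],[0,0,0],[0,0,0],[0,0,0],[0,0,0],[0,0,0],[0,0,0],[0,0,0]],"hand":[8.5,8.5,8.5,8.5,8.5,8.5,8.5,8.5]}'; python3 - <<'E'
from h import *
s=read_state();c=get_calibration("wrist");print(s['position'],s['ee_rot'],c)
im,W=cloud("wrist");cv2.imwrite('pics/w1.png',im[...,::-1]);np.savez('w1',im=im,W=W)
E
```

```text
clock: 1.1
position: [452.5, -321.4, 300.7]
ee_rot: [-0.132, 0.991, 0.0, -0.0]
contact_force: [-0.8, -0.1, 0.0]
gripper_width: 85.1
grasp_force: 0.0
[ 452.47046349 -321.41209856  300.65870201] [-1.31616737e-01  9.91300520e-01  4.44785921e-04 -3.40440869e-04] {'intrinsics': array([[298.34471897,   0.        , 318.21629866],
       [  0.        , 298.34471897, 202.64648819],
       [  0.        ,   0.        ,   1.        ]]), 'dist': array([0.01961451, 0.        , 0.        , 0.        , 0.        ]), 'xyz': array([ 372.62343677, -343.47475321,  443.52080676]), 'attitude': array([0.59985213, 0.78312901, 0.13052647, 0.0992432 ])}
```

View pics/w1.png

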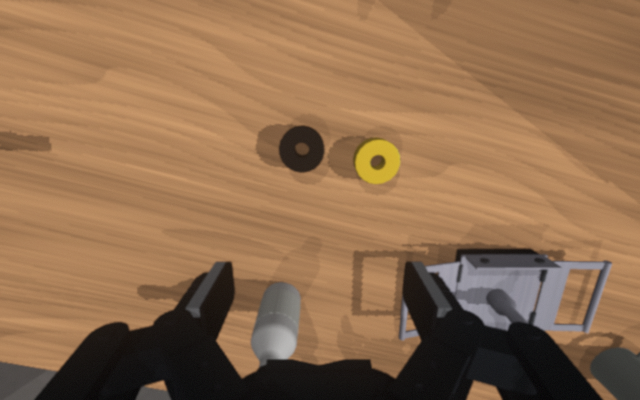

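The collar is at wrist pixel (302,149), the yellow ring at (378,162), and the post nose is near (497,297) beside the right finger.

```bash
cat >> h.py <<'E'
def ray(c,uv,z):
    p=cv2.undistortPoints(np.array(uv,float).reshape(-1,1,2),np.array(c["intrinsics"],float),np.array(c["dist"],float)).reshape(-1,2)
    d=R.from_quat(c["attitude"]).apply(np.c_[p,np.ones(len(p))]); o=np.array(c["xyz"])
    return (o+d*((z-o[2])/d[:,2])[:,None])[:,:2]
def ring(c,im,W,xy,top,r):
    """mask dark pixels with depth near top, fit circle to outer contour on plane z=top"""
    k=(im.max(2)<75)&(abs(W[...,2]-top)<6)&(np.hypot(W[...,0]-xy[0],W[...,1]-xy[1])<r+15)
    k=cv2.morphologyEx(k.astype(np.uint8),cv2.MORPH_OPEN,np.ones((3,3)))
    cs=max(cv2.findContours(k,0,1)[0],key=cv2.contourArea)
    P=ray(c,cs,top); A=np.c_[2*P,np.ones(len(P))]; s=np.linalg.lstsq(A,(P**2).sum(1),rcond=None)[0]
    return s[:2],np.sqrt(s[2]+s[:2]@s[:2]),len(P)
E
python3 - <<'E'
from h import *
Z=np.load('w1.npz');c=get_calibration("wrist")
print(ring(c,Z['im'],Z['W'],(444,-347),28,32))
W=Z['W'][185:330,400:620].reshape(-1,3)
for n,k in [('post',(W[:,2]>75)&(W[:,2]<110))]: print(n,W[k].mean(0),W[k].max(0))
E
```

```text
(array([ 440.41565146, -349.30645886]), np.float64(30.30503070109512), 128)
post [584.0634333    8.86438974  85.94597258] [595.07291946  18.96002327  98.0426971 ]
```

```bash
python3 -m creep '{"translation":[[0,3,0],[0,8,0],[1,14,1],[2,20,2],[3,26,3],[3,31,4],[3,33,4],[3,33,4]],"delta_rot":[[0,0,0],[0,0,0],[0,0,0],[0,0,0],[0,0,0],[0,0,0],[0,0,0],[0,0,0]],"hand":[8.5,8.5,8.5,8.5,8.5,8.5,8.5,8.5]}'; python3 - <<'E'
from h import *
s=read_state();c=get_calibration("wrist");print(s['position'],s['ee_rot'],c['xyz'])
im,W=cloud("wrist");cv2.imwrite('pics/w2.png',im[...,::-1]);np.savez('w2',im=im,W=W)
E
```

```text
clock: 2.15
position: [480.3, 6.0, 341.2]
ee_rot: [-0.13, 0.992, -0.0, -0.0]
contact_force: [0.5, -1.2, 0.8]
gripper_width: 84.9
grasp_force: 0.0
[480.26235895   6.04061877 341.19352901] [-1.30023158e-01  9.91510928e-01 -1.05819713e-05 -2.42441654e-04] [400.29206356 -15.6549195  484.04053863]
```

View pics/w2.png

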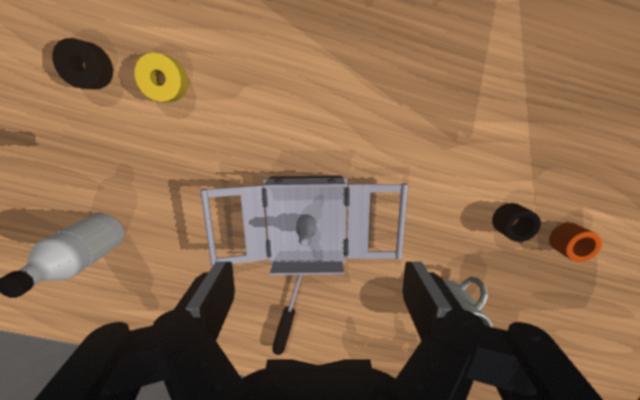

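The wrist view shows the whole carrier: post nose at about (308,236), left bar from (406,185) to (401,259), right bar from (205,190) to (213,265). The sleeve is at (517,222).

```bash
python3 - <<'E'
from h import *
Z=np.load('w2.npz');c=get_calibration("wrist");im,W=Z['im'],Z['W']
print('sleeve',ring(c,im,W,(503,350),40,28)); 
f=W.reshape(-1,3); near=np.hypot(f[:,0]-591,f[:,1]-17)<30
for a,b in((68,90),(90,99),(99,106)):
    P=f[near&(f[:,2]>a)&(f[:,2]<b)]; print(a,len(P),P.mean(0).round(1),P.min(0).round(1),P.max(0).round(1))
# floor plate edge: points z in 27..33 ; left/right bars
box=(f[:,2]>20)&(abs(f[:,0]-591)<140)&(abs(f[:,1]-17)<190)
print('all',cv2.minAreaRect(f[box][:,:2].astype(np.float32)))
y=np.array([-np.sin(.273),np.cos(.273)]);x=np.array([y[1],-y[0]])
q=(f[:,:2]-[591,17])
v=q@y;u=q@x
for lo,hi in [(-170,-130),(130,170)]:
    k=box&(v>lo)&(v<hi)&(abs(u)<75); print('bar',np.percentile(f[k],[2,50,98],axis=0).round(0).tolist(), v[k].min(),v[k].max())
    P=f[k][:,:2].astype(np.float32); print(cv2.minAreaRect(P))
for lo,hi in [(-160,-140),(-140,-120),(-120,-100),(-100,-80),(80,100),(100,120),(120,140),(140,160)]:
    k=box&(v>lo)&(v<hi)&(abs(u)<75); print(lo,k.sum(),np.median(f[k,2]),np.median(v[k]))
k=box&(abs(v)<60)&(f[:,2]>40)&(abs(u)>50)
for s in(-1,1): kk=k&(u*s>0); print('wall',kk.sum(),np.median(u[kk]),f[kk,2].max(), np.polyfit(v[kk],u[kk],1))
b=cv2.resize(im[170:285,190:420],None,fx=3.4,fy=3.4,interpolation=2)[...,::-1];cv2.imwrite('pics/w2c.png',b)
E
```

```text
sleeve (array([500.56093146, 346.4778137 ]), np.float64(27.659184242568315), 101)
68 77 [582.   13.4  79.3] [579.3   5.5  68.1] [588.7  23.2  90. ]
90 60 [584.3  13.8  95.8] [579.3   5.7  90.7] [595.3  22.6  99. ]
99 57 [587.7  14.  101.7] [582.2   7.7  99.1] [593.8  20.4 103.3]
all ((563.9856567382812, 7.5814361572265625), (201.94839477539062, 318.6786804199219), 15.832752227783203)
bar [[564.0, -151.0, 45.0], [614.0, -133.0, 53.0], [683.0, -99.0, 56.0]] -160.927123613587 -130.0838117794798
((627.0659790039062, -124.03852844238281), (129.92218017578125, 30.591289520263672), 15.489137649536133)
bar [[486.0, 128.0, 32.0], [540.0, 159.0, 36.0], [610.0, 180.0, 39.0]] 130.08767184634763 157.79527892031328
((549.1133422851562, 154.94744873046875), (130.3486328125, 27.661287307739258), 15.436890602111816)
-160 582 53.386303369046345 -153.26911194213264
-140 182 45.34456142285805 -129.19052471932517
-120 296 40.4059812392785 -105.36775054415816
-100 970 36.82518081071504 -90.0838999782306
80 911 32.46279334803336 90.02089485475695
100 180 33.0885118819526 110.25882165757702
120 186 33.61033962570457 129.7611738579183
140 549 36.34196779901765 150.89470805678576
wall 24559 -120.95080779351414 434.5876408498055 [-6.56065685e-02 -1.19711657e+02]
wall 690 69.15127003152607 66.57469791281278 [-2.31332612e-03  6.92807759e+01]
```

View pics/w2c.png

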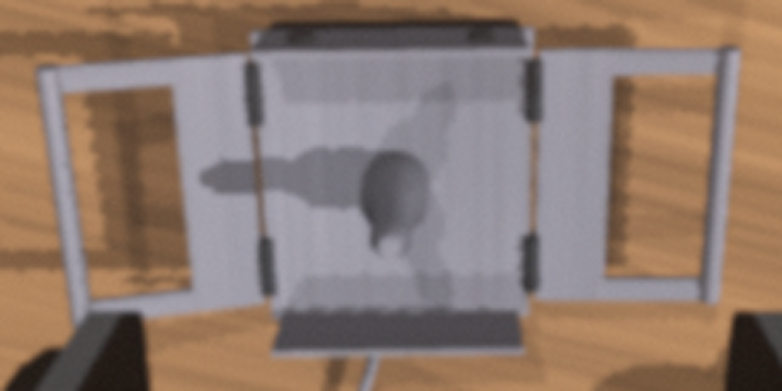

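```bash
python3 -m creep '{"translation":[[0.3,3,0],[0.7,9,-1],[1.2,15,-3],[1.6,21,-7],[2,27,-12],[2.1,32,-17],[2.1,34.2,-22],[2.1,34.2,-24.1]],"delta_rot":[[0,0,0],[0,0,0],[0,0,0],[0,0,0],[0,0,0],[0,0,0],[0,0,0],[0,0,0]],"hand":[8.5,8.5,8.5,8.5,8.5,8.5,8.5,8.5]}'; python3 - <<'E'
from h import *
s=read_state();c=get_calibration("wrist");print(s['position'],s['ee_rot'],c['xyz'])
im,W=cloud("wrist");cv2.imwrite('pics/w3.png',im[...,::-1]);np.savez('w3',im=im,W=W)
try: print(ring(c,im,W,(501,347),40,28))
except Exception as e: print(e)
E
```

```text
clock: 3.2
position: [502.1, 347.4, 97.6]
ee_rot: [-0.129, 0.992, -0.001, -0.001]
contact_force: [0.3, 0.4, 0.3]
gripper_width: 84.8
grasp_force: 0.0
[502.06151005 347.44643497  97.55888217] [-1.29054276e-01  9.91636913e-01 -7.67404081e-04 -7.98619469e-04] [422.18764081 326.1574414  240.54410653]
(array([499.81910139, 350.03516449]), np.float64(27.146800064949943), 208)
```

View pics/w3.png

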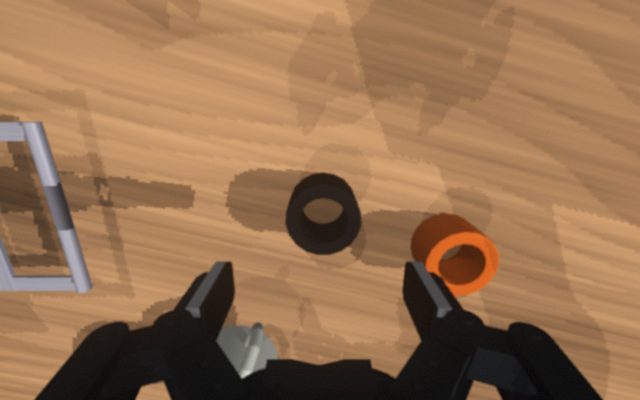

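The sleeve top is centred at about (324,213), between the finger lines (columns 232 to 405). The orange ring at (462,262) is clear of the descent.

```bash
python3 -m creep '{"translation":[[0,0.2,-1.5],[0,0.2,-4],[0,0.2,-6.5],[0,0.2,-8.5],[0,0.2,-9.4],[0,0.2,-9.4],[0,0.2,-9.4],[0,0.2,-9.4]],"delta_rot":[[0,0,0],[0,0,0],[0,0,0],[0,0,0],[0,0,0],[0,0,0],[0,0,0],[0,0,0]],"hand":[8.5,8.5,8.5,8.5,8.5,8.5,5,5]}';python3 -m creep '{"translation":[[0,0,0],[0,0,0],[0,0,0],[0,0,0],[0,0,0]],"delta_rot":[[0,0,0],[0,0,0],[0,0,0],[0,0,0],[0,0,0]],"hand":[4,4,4,4,4]}'
```

```text
clock: 4.25
position: [502.4, 350.7, 8.1]
ee_rot: [-0.13, 0.992, 0.001, 0.001]
contact_force: [-0.1, -1.3, 0.4]
gripper_width: 54.7
grasp_force: 63.2
clock: 4.88
position: [502.4, 350.8, 8.0]
ee_rot: [-0.13, 0.992, 0.001, 0.001]
contact_force: [-0.9, 0.1, 6.2]
gripper_width: 54.3
grasp_force: 63.8
```

```bash
python3 -m creep '{"translation":[[0,0,1],[0,0,4],[0,0,8],[0.5,-2,12],[1.5,-6,13],[3,-12,13],[4.5,-17,13],[6,-22,13]],"delta_rot":[[0,0,0],[0,0,0],[0,0,0],[0,0,0],[0,0,0],[0,0,0],[0,0,0],[0,0,0]],"hand":[4,4,4,4,4,4,4,4]}';python3 -m creep '{"translation":[[1,-4,0],[2,-8,0],[2.6,-10.4,0],[2.8,-11.3,0],[2.8,-11.3,0],[2.8,-11.3,0]],"delta_rot":[[0,0,0],[0,0,0],[0,0,0],[0,0,0],[0,0,0],[0,0,0]],"hand":[4,4,4,4,4,4]}'
python3 - <<'E'
from h import *
s=read_state();print(s['position'],s['ee_rot'])
for n in("side","scene","wrist"):
    im,W=cloud(n);np.savez('x'+n,im=im,W=W,c=np.array(get_calibration(n),dtype=object))
a=np.load('xside.npz',allow_pickle=True)['im'][130:230,270:390];b=np.load('xscene.npz',allow_pickle=True)['im'][130:230,240:360];w=np.load('xwrist.npz',allow_pickle=True)['im'][100:350,150:490]
f=lambda i,s:cv2.resize(i,s,interpolation=2)
cv2.imwrite('pics/x.png',np.vstack([np.hstack([f(a,(360,300)),f(b,(360,300))]),f(w,(720,300))])[...,::-1])
E
```

```text
clock: 5.88
position: [561.4, 128.3, 136.6]
ee_rot: [-0.13, 0.992, 0.0, -0.0]
contact_force: [2.0, 0.3, 0.4]
gripper_width: 54.2
grasp_force: 63.4
clock: 6.62
position: [589.3, 17.9, 136.3]
ee_rot: [-0.13, 0.992, 0.0, -0.0]
contact_force: [0.7, 0.6, -0.9]
gripper_width: 53.9
grasp_force: 63.4
[589.34946717  17.87122933 136.32118534] [-1.30041949e-01  9.91508487e-01  8.77069602e-05 -5.74511594e-05]
```

View pics/x.png

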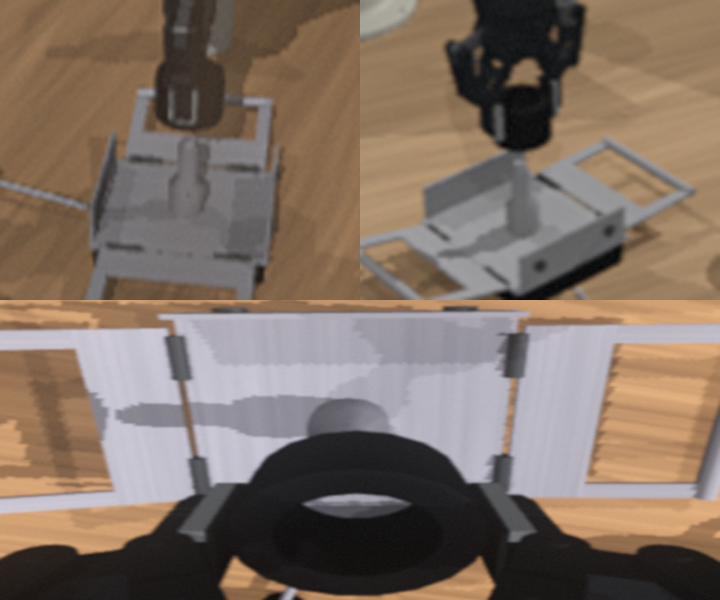

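```bash
python3 - <<'E'
from h import *
for n in("side","scene"):
    Z=np.load(f'x{n}.npz',allow_pickle=True);W=Z['W'];im=Z['im'];c=get_calibration(n);o=np.array(c['xyz'])
    near=np.hypot(W[...,0]-590,W[...,1]-17)<45
    def rows(k,lab):
        for v in np.where(k.sum(1)>3)[0]:
            us=np.where(k[v])[0]; 
            e=np.array([[us[0]-.5,v],[us[-1]+.5,v]],float); P=ray(c,e,0)-o[:2]; b=np.arctan2(P[:,1],P[:,0])
            rng=np.hypot(*(np.array([590,17])-o[:2])); print(lab,v,us[0],us[-1],'w',round(abs(np.diff(b)[0])*rng,1),'lat',round(b.mean()*rng,1),'z',np.nanmedian(W[v,us,2]).round())
    rows(near&(W[...,2]>66)&(W[...,2]<106)&(im.max(2)>75),n+' post')
    rows(near&(W[...,2]>110)&(W[...,2]<200)&(im.max(2)<200),n+' ring')
# wrist: ring top contour
Z=np.load('xwrist.npz',allow_pickle=True);c=get_calibration("wrist");im,W=Z['im'],Z['W']
k=(im.max(2)<75)&(W[...,2]>150)&(W[...,2]<190);print(k.sum(), np.nanmean(W[k],0))
E
```

```text
side post 175 331 334 w 10.0 lat -1025.7 z 103.0
side post 176 330 334 w 12.6 lat -1024.5 z 103.0
side post 177 330 335 w 15.1 lat -1025.9 z 100.0
side post 178 329 335 w 17.6 lat -1024.7 z 98.0
side post 179 329 335 w 17.7 lat -1024.8 z 96.0
side post 180 329 335 w 17.7 lat -1024.9 z 94.0
side post 181 329 335 w 17.7 lat -1025.0 z 92.0
side post 182 329 335 w 17.8 lat -1025.1 z 86.0
side post 183 329 335 w 17.8 lat -1025.1 z 84.0
side post 184 329 335 w 17.8 lat -1025.2 z 81.0
side post 185 329 335 w 17.9 lat -1025.3 z 79.0
side post 186 329 335 w 17.9 lat -1025.4 z 75.0
side post 187 329 335 w 17.9 lat -1025.5 z 72.0
side post 188 329 335 w 18.0 lat -1025.6 z 69.0
side post 189 330 334 w 12.8 lat -1025.7 z 67.0
side ring 150 336 340 w 12.0 lat -1036.7 z 169.0
side ring 151 336 341 w 14.4 lat -1038.0 z 167.0
side ring 152 323 342 w 48.1 lat -1023.7 z 166.0
side ring 153 322 343 w 53.0 lat -1023.8 z 168.0
side ring 154 322 344 w 55.5 lat -1025.1 z 168.0
side ring 155 322 344 w 55.6 lat -1025.1 z 167.0
side ring 156 322 344 w 55.7 lat -1025.2 z 166.0
side ring 157 322 344 w 55.8 lat -
[... 2241 characters left out ...]
t 3184.1 z 169.0
scene ring 168 280 306 w 71.7 lat 3184.2 z 167.0
scene ring 169 280 304 w 66.4 lat 3187.0 z 163.0
scene ring 170 280 304 w 66.5 lat 3187.2 z 160.0
scene ring 171 280 304 w 66.6 lat 3187.3 z 157.0
scene ring 172 280 304 w 66.7 lat 3187.5 z 155.0
scene ring 173 281 303 w 61.4 lat 3187.6 z 152.0
scene ring 174 282 304 w 61.5 lat 3185.1 z 147.0
scene ring 175 283 304 w 58.9 lat 3183.9 z 145.0
scene ring 176 284 303 w 53.6 lat 3184.1 z 141.0
scene ring 177 286 303 w 48.4 lat 3181.5 z 138.0
scene ring 178 286 301 w 43.0 lat 3184.4 z 136.0
scene ring 179 287 300 w 37.7 lat 3184.5 z 133.0
scene ring 180 290 296 w 18.9 lat 3186.0 z 131.0
13580 [584.73605697  16.57753614 168.47899273]
```

```bash
python3 -m creep '{"translation":[[0,-0.1,-1],[0,-0.1,-2.5],[0,-0.1,-4],[0,-0.1,-5],[0,-0.1,-6],[0,-0.1,-7],[0,-0.1,-7.5],[0,-0.1,-7.5]],"delta_rot":[[0,0,0],[0,0,0],[0,0,0],[0,0,0],[0,0,0],[0,0,0],[0,0,0],[0,0,0]],"hand":[4,4,4,4,4,4,4,4]}'
```

```text
clock: 7.78
position: [589.5, 15.9, 61.0]
ee_rot: [-0.13, 0.992, -0.0, -0.0]
contact_force: [-0.2, 0.3, -1.7]
gripper_width: 54.1
grasp_force: 63.4
```

```bash
python3 -m creep '{"translation":[[0,0,-0.6],[0,0,-1.2],[0,0,-1.8],[0,0,-2.2],[0,0,-2.4],[0,0,-2.4]],"delta_rot":[[0,0,0],[0,0,0],[0,0,0],[0,0,0],[0,0,0],[0,0,0]],"hand":[4,4,4,4,4,4]}'
```

```text
clock: 8.52
position: [589.3, 15.9, 38.0]
ee_rot: [-0.13, 0.992, -0.0, -0.0]
contact_force: [-2.7, 0.0, 4.1]
gripper_width: 54.1
grasp_force: 63.8
```

```bash
python3 -m creep '{"translation":[[0,0,-0.1],[0,0,-0.15],[0,0,-0.15]],"delta_rot":[[0,0,0],[0,0,0],[0,0,0]],"hand":[4,4,4]}'; python3 -m creep '{"translation":[[0,0,0],[0,0,0],[0,0,0],[0,0,0],[0,0,1],[0,0,4],[0,0,9],[0,0,13]],"delta_rot":[[0,0,0],[0,0,0],[0,0,0],[0,0,0],[0,0,0],[0,0,0],[0,0,0],[0,0,0]],"hand":[6,7,8.5,8.5,8.5,8.5,8.5,8.5]}'
python3 - <<'E'
from h import *
for n in("side","scene"):
    im,W=cloud(n); k=(im.max(2)<75)&(np.hypot(W[...,0]-590,W[...,1]-17)<35)&(W[...,2]<78)&(W[...,2]>35)
    print(n,k.sum(),np.percentile(W[k],[2,50,98],axis=0).round(1).tolist())
    t=k&(W[...,2]>66); print(cv2.minEnclosingCircle(W[t][:,:2].astype(np.float32)), np.median(W[t][:,2]))
    if n=='side': np.save('afts',im)
E
```

```text
clock: 8.9
position: [589.3, 15.9, 38.0]
ee_rot: [-0.13, 0.992, -0.0, 0.0]
contact_force: [-5.6, 0.0, 12.7]
gripper_width: 54.6
grasp_force: 64.8
clock: 9.9
position: [590.0, 16.0, 168.6]
ee_rot: [-0.13, 0.992, -0.0, 0.001]
contact_force: [0.8, -0.3, 0.1]
gripper_width: 84.9
grasp_force: 0.0
side 354 [[563.7, -1.6, 36.9], [582.4, 35.3, 60.7], [613.1, 44.3, 72.2]]
((590.6087646484375, 17.662321090698242), 28.058834075927734) 70.37460432433977
scene 303 [[569.5, -9.8, 36.7], [606.3, 9.2, 60.6], [618.3, 39.0, 73.2]]
((591.1820068359375, 17.590242385864258), 30.054588317871094) 70.14051552442089
```

```bash
python3 -m creep '{"translation":[[-1.5,-3,0.5],[-3.5,-8,0.5],[-6,-14,0.5],[-8,-20,0],[-10.5,-26,-1],[-13,-32,-3],[-14.5,-35.5,-5],[-14.6,-36.3,-7]],"delta_rot":[[0,0,0],[0,0,0],[0,0,0],[0,0,0],[0,0,0],[0,0,0],[0,0,0],[0,0,0]],"hand":[8.5,8.5,8.5,8.5,8.5,8.5,8.5,8.5]}'; python3 -m creep '{"translation":[[0,0,0],[0,0,0]],"delta_rot":[[0,0,0],[0,0,0]],"hand":[8.5,8.5]}'; python3 - <<'E'
from h import *
s=read_state();c=get_calibration("wrist")
im,W=cloud("wrist");cv2.imwrite('pics/w4.png',im[...,::-1])
print(s['position'],ring(c,im,W,(442,-347),28,32))
E
```

```text
clock: 11.0
position: [441.6, -349.4, 95.0]
ee_rot: [-0.127, 0.992, 0.0, -0.0]
contact_force: [-0.1, 0.5, -0.2]
gripper_width: 85.0
grasp_force: 0.0
clock: 11.25
position: [444.3, -346.8, 96.6]
ee_rot: [-0.13, 0.992, -0.0, 0.0]
contact_force: [0.2, 0.2, -0.2]
gripper_width: 84.7
grasp_force: 0.0
[ 444.25900458 -346.82720752   96.63771652] (array([ 440.01563535, -349.31589503]), np.float64(30.938692473660947), 235)
```

```bash
python3 -m creep '{"translation":[[-0.15,-0.2,-2],[-0.15,-0.2,-5],[-0.15,-0.2,-7.5],[-0.15,-0.2,-8.9],[-0.15,-0.2,-9.4],[-0.15,-0.2,-9.5],[-0.15,-0.2,-9.5],[-0.15,-0.2,-9.5]],"delta_rot":[[0,0,0],[0,0,0],[0,0,0],[0,0,0],[0,0,0],[0,0,0],[0,0,0],[0,0,0]],"hand":[8.5,8.5,8.5,8.5,8.5,8.5,8.5,8.5]}';python3 -m creep '{"translation":[[0,0,0],[0,0,0],[0,0,0],[0,0,0],[0,0,0],[0,0,0]],"delta_rot":[[0,0,0],[0,0,0],[0,0,0],[0,0,0],[0,0,0],[0,0,0]],"hand":[5,5,5,5,5,5]}'
```

```text
clock: 12.3
position: [442.5, -349.2, 1.5]
ee_rot: [-0.13, 0.992, -0.0, 0.001]
contact_force: [0.5, -0.6, 0.3]
gripper_width: 84.9
grasp_force: 0.0
clock: 13.05
position: [442.3, -349.1, 1.9]
ee_rot: [-0.13, 0.992, -0.0, 0.0]
contact_force: [-1.5, 0.7, 6.6]
gripper_width: 62.8
grasp_force: 64.5
```

```bash
python3 -m creep '{"translation":[[0,0,1],[0,0,4],[0,0,8],[1.5,3,12],[3.5,8,13.5],[5.5,13.5,13.5],[8,19,13.5],[10,24.5,13.5]],"delta_rot":[[0,0,0],[0,0,0],[0,0,0],[0,0,0],[0,0,0],[0,0,0],[0,0,0],[0,0,0]],"hand":[5,5,5,5,5,5,5,5]}';python3 -m creep '{"translation":[[2,5,0],[3.7,9.5,0],[4.5,11.5,0],[4.7,12,0],[4.7,12,0],[4.7,12,0]],"delta_rot":[[0,0,0],[0,0,0],[0,0,0],[0,0,0],[0,0,0],[0,0,0]],"hand":[5,5,5,5,5,5]}'
cat > lat.py <<'E'
from h import *
for n in("side","scene"):
    im,W=cloud(n);c=get_calibration(n);o=np.array(c['xyz'])
    near=np.hypot(W[...,0]-590,W[...,1]-17)<48; rng=np.hypot(*(np.array([590,17])-o[:2]))
    def rows(k,lab):
        L=[]
        for v in np.where(k.sum(1)>3)[0]:
            us=np.where(k[v])[0];P=ray(c,np.array([[us[0]-.5,v],[us[-1]+.5,v]],float),0)-o[:2]; b=np.arctan2(P[:,1],P[:,0])
            L.append([round(abs(np.diff(b)[0])*rng,1),round(b.mean()*rng,1),round(float(np.nanmedian(W[v,us,2])))])
        print(lab,L)
    rows(near&(W[...,2]>76)&(W[...,2]<106)&(im.max(2)>75),n+' post')
    rows(near&(W[...,2]>110)&(W[...,2]<175)&(im.max(2)<200),n+' ring')
E
python3 lat.py
```

```text
clock: 14.05
position: [542.6, -102.2, 136.3]
ee_rot: [-0.129, 0.992, -0.0, 0.0]
contact_force: [0.7, 0.0, -1.5]
gripper_width: 62.6
grasp_force: 65.9
clock: 14.8
position: [588.5, 14.7, 135.8]
ee_rot: [-0.129, 0.992, -0.0, -0.0]
contact_force: [-0.5, 0.1, -1.7]
gripper_width: 62.6
grasp_force: 65.9
side post [[np.float64(10.0), np.float64(-1025.7), 103], [np.float64(12.6), np.float64(-1024.5), 101], [np.float64(15.1), np.float64(-1025.9), 101], [np.float64(17.6), np.float64(-1024.7), 98], [np.float64(17.7), np.float64(-1024.8), 96], [np.float64(17.7), np.float64(-1024.9), 92], [np.float64(17.7), np.float64(-1025.0), 91], [np.float64(17.8), np.float64(-1025.1), 87], [np.float64(17.8), np.float64(-1025.1), 83], [np.float64(17.8), np.float64(-1025.2), 82], [np.float64(15.3), np.float64(-1024.0), 79]]
side ring [[np.float64(12.0), np.float64(-1039.2), 161], [np.float64(48.1), np.float64(-1026.1), 161], [np.float64(55.4), np.float64(-1025.0), 161], [np.float64(57.9), np.float64(-1026.3), 161], [np.float64(62.9), np.float64(-1026.3), 161], [np.float64(63.0), np.float64(-1026.4), 161], [np
[... 1443 characters left out ...]
np.float64(3175.7), 161], [np.float64(58.2), np.float64(3177.2), 161], [np.float64(79.4), np.float64(3187.9), 161], [np.float64(79.5), np.float64(3188.0), 163], [np.float64(74.3), np.float64(3190.8), 163], [np.float64(71.7), np.float64(3189.7), 163], [np.float64(71.8), np.float64(3189.8), 163], [np.float64(71.9), np.float64(3190.0), 161], [np.float64(72.0), np.float64(3190.1), 157], [np.float64(72.1), np.float64(3190.3), 154], [np.float64(69.5), np.float64(3189.1), 152], [np.float64(64.3), np.float64(3189.3), 148], [np.float64(56.3), np.float64(3188.1), 145], [np.float64(51.0), np.float64(3188.2), 142], [np.float64(40.3), np.float64(3188.4), 139], [np.float64(24.2), np.float64(3188.6), 137]]
```

```bash
python3 -m creep '{"translation":[[0.1,0.15,-0.5],[0.1,0.15,-1.5],[0.1,0.15,-2.5],[0.1,0.15,-3.3],[0.1,0.15,-3.9],[0.1,0.15,-4.4],[0.1,0.15,-4.6],[0.1,0.15,-4.6]],"delta_rot":[[0,0,0],[0,0,0],[0,0,0],[0,0,0],[0,0,0],[0,0,0],[0,0,0],[0,0,0]],"hand":[5,5,5,5,5,5,5,5]}'
```

```text
clock: 15.9
position: [589.8, 16.4, 89.7]
ee_rot: [-0.129, 0.992, -0.001, -0.0]
contact_force: [-0.2, -5.3, -0.8]
gripper_width: 62.9
grasp_force: 66.2
```

```bash
python3 -m creep '{"translation":[[0,-0.05,-0.3],[0,-0.05,-0.8],[0,-0.05,-1.3],[0,-0.05,-1.6],[0,-0.05,-1.75],[0,-0.05,-1.75]],"delta_rot":[[0,0,0],[0,0,0],[0,0,0],[0,0,0],[0,0,0],[0,0,0]],"hand":[5,5,5,5,5,5]}'
```

```text
clock: 16.65
position: [589.8, 16.2, 72.1]
ee_rot: [-0.129, 0.992, -0.0, -0.0]
contact_force: [1.0, -6.6, 0.3]
gripper_width: 62.8
grasp_force: 66.2
```

Bottom is at about 70; a nudge down to confirm seating, then release and measure.

```bash
python3 -m creep '{"translation":[[0,-0.03,-0.1],[0,-0.03,-0.2],[0,-0.03,-0.2]],"delta_rot":[[0,0,0],[0,0,0],[0,0,0]],"hand":[5,5,5]}'; python3 -m creep '{"translation":[[0,0,0],[0,0,0],[0,0,0],[0,0,0],[0,0,1],[0,0,4],[0,0,9],[0,0,12]],"delta_rot":[[0,0,0],[0,0,0],[0,0,0],[0,0,0],[0,0,0],[0,0,0],[0,0,0],[0,0,0]],"hand":[6.5,7.2,8.5,8.5,8.5,8.5,8.5,8.5]}'
python3 - <<'E'
from h import *
for n in("side","scene"):
    im,W=cloud(n); near=np.hypot(W[...,0]-590,W[...,1]-17)<38
    k=(im.max(2)<75)&near&(W[...,2]<105)&(W[...,2]>90)
    t=k&(W[...,2]>94); print(n,cv2.minEnclosingCircle(W[t][:,:2].astype(np.float32)), np.percentile(W[t][:,2],[10,50,90]))
    f=W.reshape(-1,3);q=f[:,:2]-[590.5,17];a=np.radians(15.5);y=np.array([-np.sin(a),np.cos(a)]);v=q@y;u=q@[y[1],-y[0]]
    for s in(-1,1):
        kk=(abs(u)<40)&(v*s>135)&(v*s<165)&(f[:,2]>20)&(f[:,2]<80); print(' bar',s,kk.sum(),np.median(v[kk]),np.median(f[kk,2]),f[kk,2].max())
im,W=cloud("side");cv2.imwrite('pics/y.png',cv2.resize(im[120:250,265:395],None,fx=4,fy=4,interpolation=2)[...,::-1])
E
```

```text
clock: 17.02
position: [589.9, 16.2, 71.9]
ee_rot: [-0.13, 0.992, -0.0, -0.0]
contact_force: [-4.0, -3.9, 9.6]
gripper_width: 62.7
grasp_force: 67.0
clock: 18.02
position: [591.1, 16.9, 193.8]
ee_rot: [-0.13, 0.992, 0.0, 0.002]
contact_force: [-0.1, 0.6, -0.1]
gripper_width: 85.0
grasp_force: 0.0
side ((589.1514282226562, 20.257061004638672), 31.03499412536621) [ 96.73230165  98.82068308 100.25815053]
 bar -1 83 -152.135533524806 52.63799103113888 57.304755335383675
 bar 1 150 154.99471620018693 36.84873462028162 40.86745670993673
scene ((590.8840942382812, 15.44713020324707), 32.91265869140625) [ 96.29680199  98.7220333  100.61387768]
 bar -1 83 -155.87036348580548 54.00866620898819 59.00428554890232
 bar 1 72 150.1642958943644 36.62306026058326 41.36101472405983
```

View pics/y.png

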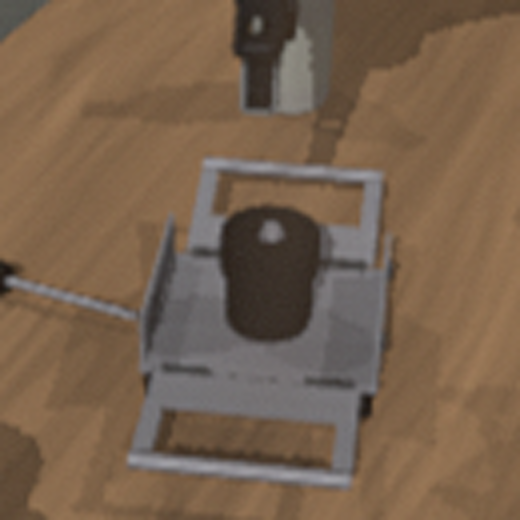

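The rings are stacked on the post, with the collar top at about 98.5 mm as expected. Next is the left panel bar.

```bash
python3 -m creep '{"translation":[[-0.8,3,0],[-2.2,8,0],[-3.5,13,-2],[-4.1,15,-5],[-4.1,15,-9],[-4.1,15,-11],[-4.1,15,-11],[-4.1,15,-11]],"delta_rot":[[0,0,0],[0,0,0],[0,0,0],[0,0,0],[0,0,0],[0,0,0],[0,0,0.5],[0,0,0.5]],"hand":[4,4,4,4,4,4,4,4]}'; cat > bar.py <<'E'
from h import *
import sys
s=read_state();print(s['position'],s['contact_force'])
a=np.radians(15.5);y=np.array([-np.sin(a),np.cos(a)]);x=np.array([y[1],-y[0]])
for n in("side","scene","wrist"):
    im,W=cloud(n);f=W.reshape(-1,3);q=f[:,:2]-[589.8,16.3];v=q@y;u=q@x
    for sg in(-1,1):
        k=(abs(u)<62)&(v*sg>58)&(v*sg<165)&(f[:,2]>20)&(f[:,2]<135)&(im.reshape(-1,3).min(1)>95)&(np.ptp(im.reshape(-1,3).astype(int),axis=1)<30)
        k2=k&(v*sg>v[k].max()-12 if sg>0 else v*sg>(v[k]*sg).max()-12) if k.any() else k
        if k.sum()>20: print(n,sg,k.sum(),'far v',np.percentile(v[k]*sg,[5,50,99]).round(1),'bar v',np.median(v[k2]).round(1),'z',np.median(f[k2,2]).round(1),np.percentile(f[k2,2],97).round(1),'zmax',f[k,2].max().round(1))
    cv2.imwrite(f'pics/{sys.argv[1]}{n}.png',im[...,::-1])
E
python3 bar.py L0
```

```text
clock: 19.18
position: [549.5, 166.8, 80.8]
ee_rot: [-0.134, 0.991, 0.0, 0.0]
contact_force: [0.2, -0.1, 0.2]
gripper_width: 39.9
grasp_force: 0.0
[549.52564257 166.82234359  80.81445903] [ 0.1910675  -0.13188607  0.21077172]
side -1 22 far v [58.3 66.9 80.6] bar v -75.0 z 34.9 37.1 zmax 37.5
side 1 572 far v [ 70.4 100.9 158.9] bar v 156.1 z 36.5 39.7 zmax 41.9
scene -1 548 far v [ 60.8  93.5 158.4] bar v -155.2 z 54.2 56.8 zmax 57.6
scene 1 439 far v [ 62.3  93.  156.9] bar v 151.4 z 36.9 40.0 zmax 40.6
wrist 1 12137 far v [ 61.9  88.7 157.5] bar v 153.5 z 37.1 38.6 zmax 129.2
```

View pics/L0wrist.png

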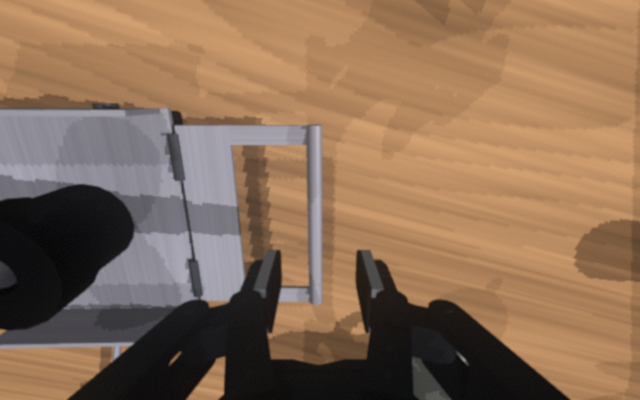

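The left bar at column 316 runs midway between the pads (columns 280 and 358), so I can descend and grip.

```bash
python3 -m creep '{"translation":[[0,-0.1,-1.5],[0,-0.1,-4],[0,-0.1,-5.8],[0,-0.1,-6.4],[0,-0.1,-6.4],[0,-0.1,-6.4],[0,-0.1,-6.4],[0,-0.1,-6.4]],"delta_rot":[[0,0,0],[0,0,0],[0,0,0],[0,0,0],[0,0,0],[0,0,0],[0,0,0],[0,0,0]],"hand":[4,4,4,4,4,0.5,0.5,0.5]}'; python3 -m creep '{"translation":[[0,0,0],[0,0,0]],"delta_rot":[[0,0,0],[0,0,0]],"hand":[0.5,0.5]}'
python3 - <<'E'
import numpy as np
for t0,sg in((.06,1),(.245,-1)):
    for t in np.linspace(t0,1.6,13)[1:]:
        dv=90*(np.cos(t)-np.cos(t0))*sg;dz=90*(np.sin(t)-np.sin(t0))
        print(round(t,2),np.round([-.267*dv/10,.964*dv/10,dz/10],2))
E
```

```text
clock: 20.32
position: [549.9, 164.5, 17.2]
ee_rot: [-0.134, 0.991, -0.001, 0.001]
contact_force: [2.7, -6.3, -0.1]
gripper_width: 7.5
grasp_force: 58.5
clock: 20.58
position: [549.9, 164.5, 17.2]
ee_rot: [-0.134, 0.991, -0.001, 0.001]
contact_force: [2.8, -5.9, -0.1]
gripper_width: 7.3
grasp_force: 58.5
0.19 [ 0.04 -0.14  1.15]
0.32 [ 0.12 -0.42  2.26]
0.44 [ 0.23 -0.83  3.33]
0.57 [ 0.38 -1.37  4.34]
0.7 [ 0.56 -2.03  5.27]
0.83 [ 0.78 -2.81  6.1 ]
0.96 [ 1.02 -3.67  6.82]
1.09 [ 1.28 -4.62  7.43]
1.22 [ 1.56 -5.64  7.9 ]
1.34 [ 1.86 -6.7   8.23]
1.47 [ 2.16 -7.8   8.42]
1.6 [ 2.47 -8.91  8.46]
0.36 [-0.08  0.29  0.97]
0.47 [-0.19  0.68  1.9 ]
0.58 [-0.33  1.18  2.78]
0.7 [-0.49  1.76  3.59]
0.81 [-0.67  2.43  4.33]
0.92 [-0.88  3.18  4.99]
1.04 [-1.11  3.99  5.56]
1.15 [-1.35  4.86  6.03]
1.26 [-1.6   5.77  6.39]
1.37 [-1.86  6.72  6.64]
1.49 [-2.13  7.69  6.79]
1.6 [-2.4   8.67  6.81]
```

```bash
python3 -m creep '{"translation":[[0.04,-0.14,1.15],[0.12,-0.42,2.26],[0.23,-0.83,3.33],[0.38,-1.37,4.34],[0.56,-2.03,5.27],[0.78,-2.81,6.1],[0.78,-2.81,6.1]],"delta_rot":[[0,0,0],[0,0,0],[0,0,0],[0,0,0],[0,0,0],[0,0,0],[0,0,0]],"hand":[0.5,0.5,0.5,0.5,0.5,0.5,0.5]}'
```

```text
clock: 21.45
position: [556.9, 139.9, 80.5]
ee_rot: [-0.134, 0.991, 0.002, 0.001]
contact_force: [-6.4, 8.3, 7.8]
gripper_width: 7.6
grasp_force: 59.4
```

```bash
python3 -m creep '{"translation":[[0.25,-0.95,0.6],[0.5,-1.9,1.2],[0.8,-2.9,1.65],[1.1,-4.0,1.95],[1.4,-5.1,2.1],[1.7,-6.15,2.15],[1.75,-6.4,2.1],[1.75,-6.4,2.1]],"delta_rot":[[0,0,0],[0,0,0],[0,0,0],[0,0,0],[0,0,0],[0,0,0],[0,0,0],[0,0,0]],"hand":[0.5,0.5,0.5,0.5,0.5,0.5,0.5,0.5]}'; python3 bar.py L1
```

```text
clock: 22.45
position: [574.6, 77.3, 105.8]
ee_rot: [-0.135, 0.991, 0.002, 0.003]
contact_force: [-15.8, 15.4, 28.5]
gripper_width: 7.7
grasp_force: 65.4
[574.59331929  77.32657109 105.79982588] [-15.83879018  15.42855767  28.50785122]
side -1 237 far v [ 78.3 100.5 154.9] bar v -149.2 z 51.8 54.6 zmax 56.2
side 1 877 far v [61.4 64.1 72.8] bar v 64.6 z 62.0 126.6 zmax 131.2
scene -1 536 far v [ 61.6  93.1 158.3] bar v -154.8 z 53.9 57.0 zmax 57.7
scene 1 119 far v [59.1 62.3 70.6] bar v 67.6 z 117.6 124.1 zmax 128.7
wrist -1 12131 far v [ 63.1  91.9 155.6] bar v -151.6 z 53.3 55.3 zmax 56.3
wrist 1 3735 far v [58.9 63.2 67.8] bar v 63.2 z 124.6 126.0 zmax 127.2
```

```bash
python3 -m creep '{"translation":[[0,0,0],[0,0,0],[0,0,0],[0,0,1],[0,0,4],[0,0,8],[0,0,9],[0,0,9]],"delta_rot":[[0,0,0],[0,0,0],[0,0,0],[0,0,0],[0,0,0],[0,0,0],[0,0,0],[0,0,0]],"hand":[3,3,3,3,3,3,3,3]}'; python3 bar.py L2
```

```text
clock: 23.6
position: [574.5, 73.5, 188.8]
ee_rot: [-0.134, 0.991, 0.0, 0.001]
contact_force: [-0.3, -0.2, -0.6]
gripper_width: 29.8
grasp_force: 0.0
[574.4780447   73.52243936 188.80658539] [-0.29743727 -0.15406941 -0.56420852]
side -1 270 far v [ 77.3 107.1 155. ] bar v -151.5 z 52.1 55.1 zmax 55.8
side 1 914 far v [61.1 64.  68.9] bar v 64.0 z 61.0 125.8 zmax 128.1
scene -1 536 far v [ 61.6  94.5 157.9] bar v -155.1 z 53.5 56.9 zmax 58.4
scene 1 192 far v [58.6 62.6 68.1] bar v 62.6 z 93.5 127.9 zmax 128.6
wrist -1 7491 far v [ 61.5  92.8 156.7] bar v -152.1 z 53.6 55.5 zmax 56.8
wrist 1 1916 far v [58.8 63.2 67.8] bar v 63.2 z 124.5 126.1 zmax 127.6
```

```bash
python3 -m creep '{"translation":[[0.8,-3,0],[2.2,-8,0],[3.7,-13.5,0],[5,-18.5,-2],[5.6,-20.4,-5],[5.6,-20.4,-8],[5.6,-20.4,-8.8],[5.6,-20.4,-8.8]],"delta_rot":[[0,0,0],[0,0,0],[0,0,0],[0,0,0],[0,0,0],[0,0,0],[0,0,0],[0,0,0]],"hand":[4,4,4,4,4,4,4,4]}'; python3 bar.py R0
```

```text
clock: 24.75
position: [630.2, -130.2, 99.7]
ee_rot: [-0.134, 0.991, -0.0, -0.001]
contact_force: [0.9, 0.3, 1.1]
gripper_width: 39.7
grasp_force: 0.0
[ 630.15243291 -130.23009953   99.65833892] [0.94727531 0.29951163 1.13306983]
side -1 337 far v [ 77.2 123.5 156.1] bar v -151.4 z 52.3 56.5 zmax 127.5
side 1 927 far v [61.4 64.  69.1] bar v 64.0 z 60.9 126.2 zmax 128.0
scene -1 536 far v [ 62.3  94.5 158.3] bar v -154.8 z 53.9 57.1 zmax 58.8
scene 1 198 far v [58.8 62.2 68.5] bar v 62.2 z 119.9 126.7 zmax 128.6
wrist -1 11256 far v [ 60.8  92.  158.7] bar v -154.2 z 53.9 55.5 zmax 134.8
wrist 1 280 far v [58.2 61.5 65. ] bar v 61.5 z 30.5 68.0 zmax 68.6
```

View pics/R0wrist.png

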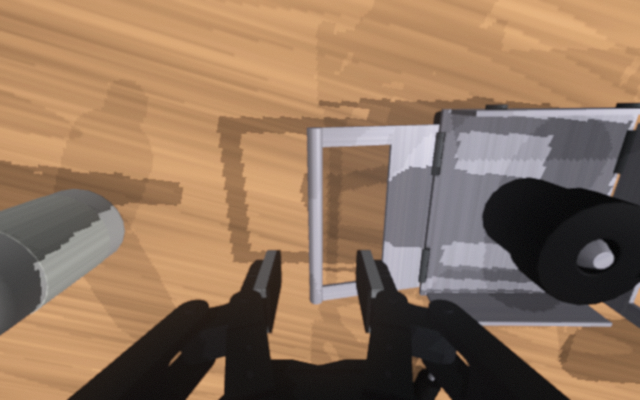

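The right bar at column 316 is again centred between the pads, and the bottle is well off to the left.

```bash
python3 -m creep '{"translation":[[0,-0.05,-1.5],[0,-0.05,-4],[0,-0.05,-6],[0,-0.05,-6.7],[0,-0.05,-6.7],[0,-0.05,-6.7],[0,-0.05,-6.7],[0,-0.05,-6.7]],"delta_rot":[[0,0,0],[0,0,0],[0,0,0],[0,0,0],[0,0,0],[0,0,0],[0,0,0],[0,0,0]],"hand":[4,4,4,4,4,0.5,0.5,0.5]}'; python3 -m creep '{"translation":[[0,0,0],[0,0,0]],"delta_rot":[[0,0,0],[0,0,0]],"hand":[0.5,0.5]}'
```

```text
clock: 25.9
position: [631.5, -132.4, 34.9]
ee_rot: [-0.134, 0.991, -0.001, 0.001]
contact_force: [0.8, -4.8, 0.6]
gripper_width: 7.5
grasp_force: 58.5
clock: 26.15
position: [631.5, -132.4, 34.8]
ee_rot: [-0.134, 0.991, -0.001, 0.001]
contact_force: [0.5, -5.0, 1.3]
gripper_width: 7.6
grasp_force: 58.5
```

```bash
python3 -m creep '{"translation":[[-0.08,0.29,0.97],[-0.19,0.68,1.9],[-0.33,1.18,2.78],[-0.49,1.76,3.59],[-0.67,2.43,4.33],[-0.88,3.18,4.99],[-1.11,3.99,5.56],[-1.11,3.99,5.56]],"delta_rot":[[0,0,0],[0,0,0],[0,0,0],[0,0,0],[0,0,0],[0,0,0],[0,0,0],[0,0,0]],"hand":[0.5,0.5,0.5,0.5,0.5,0.5,0.5,0.5]}'
```

```text
clock: 27.15
position: [621.0, -94.5, 94.0]
ee_rot: [-0.135, 0.991, -0.003, 0.002]
contact_force: [-1.7, -11.8, 12.6]
gripper_width: 7.9
grasp_force: 59.3
```

```bash
python3 -m creep '{"translation":[[-0.24,0.87,0.45],[-0.49,1.78,0.75],[-0.75,2.73,1.0],[-1.02,3.7,1.1],[-1.29,4.7,1.05],[-1.36,4.95,1.0],[-1.36,4.95,1.0]],"delta_rot":[[0,0,0],[0,0,0],[0,0,0],[0,0,0],[0,0,0],[0,0,0],[0,0,0]],"hand":[0.5,0.5,0.5,0.5,0.5,0.5,0.5]}'; python3 bar.py R1
```

```text
clock: 28.02
position: [608.1, -47.4, 106.8]
ee_rot: [-0.135, 0.991, -0.005, 0.003]
contact_force: [-5.3, -18.1, 23.6]
gripper_width: 7.4
grasp_force: 63.7
[608.142568   -47.38766801 106.78973662] [ -5.29419358 -18.10617794  23.64797773]
side -1 382 far v [60.1 65.2 69.8] bar v -65.2 z 80.7 124.7 zmax 126.9
side 1 920 far v [61.4 64.1 68.8] bar v 64.1 z 60.7 125.8 zmax 128.0
scene -1 119 far v [61.4 65.3 69.5] bar v -65.3 z 68.8 127.2 zmax 129.1
scene 1 200 far v [58.8 62.6 68.8] bar v 62.6 z 118.1 127.1 zmax 128.5
wrist -1 4517 far v [59.1 66.5 75.4] bar v -68.0 z 124.7 126.4 zmax 134.9
wrist 1 6192 far v [58.4 61.2 65.7] bar v 61.2 z 124.0 125.9 zmax 126.8
```

Both panels are upright. Release and retreat.

```bash
python3 -m creep '{"translation":[[0,0,0],[0,0,0],[0,0,0],[0,0,1],[0,0,4],[0,0,8],[0,0,12],[0,0,13]],"delta_rot":[[0,0,0],[0,0,0],[0,0,0],[0,0,0],[0,0,0],[0,0,0],[0,0,0],[0,0,0]],"hand":[3,3,3,3,3,3,3,3]}'; python3 -m creep '{"translation":[[0,0,0],[0,0,0],[0,0,0]],"delta_rot":[[0,0,0],[0,0,0],[0,0,0]],"hand":[3,3,3]}'; python3 bar.py R2; python3 - <<'E'
from h import *
for n in("side","scene"):
    im,W=cloud(n);t=(im.max(2)<75)&(np.hypot(W[...,0]-590,W[...,1]-17)<38)&(W[...,2]<105)&(W[...,2]>94)
    print(n,cv2.minEnclosingCircle(W[t][:,:2].astype(np.float32)),np.median(W[t][:,2]))
    a=np.radians(15.5);y=np.array([-np.sin(a),np.cos(a)]);q=W[...,:2]-[589.8,16.3];v=q@y;u=q@[y[1],-y[0]]
    for s in(-1,1):
        k=(abs(u)<62)&(abs(abs(v)-65)<14)&(v*s>0)&(W[...,2]>40)&(W[...,2]<130)&(im.min(2)>80); p=np.polyfit(W[k][:,2],v[k]*s,1);print(s,k.sum(),'angle',np.pi/2-np.arctan(p[0]))
E
```

```text
clock: 29.18
position: [607.2, -41.1, 232.7]
ee_rot: [-0.134, 0.991, -0.0, 0.003]
contact_force: [-1.5, 0.2, -1.5]
gripper_width: 29.9
grasp_force: 0.0
clock: 29.55
position: [605.1, -41.5, 227.3]
ee_rot: [-0.134, 0.991, 0.0, -0.002]
contact_force: [0.1, -0.0, -0.6]
gripper_width: 30.3
grasp_force: 0.0
[605.05801515 -41.50580541 227.32648063] [ 0.11838614 -0.01818573 -0.56831972]
side -1 395 far v [60.4 65.3 69.9] bar v -65.4 z 83.8 124.9 zmax 126.2
side 1 909 far v [61.3 64.1 68.8] bar v 64.1 z 61.3 125.9 zmax 127.8
scene -1 200 far v [61.5 66.1 71.3] bar v -66.2 z 121.9 126.9 zmax 128.2
scene 1 194 far v [58.9 62.3 69.6] bar v 62.3 z 119.8 127.4 zmax 129.6
wrist -1 1818 far v [59.2 65.5 71.3] bar v -65.9 z 124.2 126.0 zmax 126.9
wrist 1 1914 far v [58.7 61.7 66.6] bar v 61.7 z 124.0 126.0 zmax 126.7
side ((590.9947509765625, 14.722979545593262), 32.109886169433594) 99.14738779697859
-1 446 angle 1.6191021966012977
1 812 angle 1.5479579099922376
scene ((590.8682250976562, 15.86292839050293), 32.06132125854492) 98.6558464487166
-1 420 angle 1.5554777683723693
1 377 angle 1.5726533325462195
```

```bash
python3 -c "from bench import *; print(job_done())"
```

```text
the job is handed in; nothing more can be done
None
```

The job is handed in at about 30 s: my last camera measurements showed the sleeve and collar seated on the post, and both panels upright (about 1.55–1.6 rad). The gripper was clear of everything, and I never moved near enough to touch the mug, bottle or screwdriver; the hand-in call gave no verdict.

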